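Press home a row of domed discs along a mirror frame

ROBOT

A 6-joint arm with a two-finger parallel gripper is mounted at the origin on the work surface. World frame = base frame: x ahead of the robot, y to its left, z up, the work surface at z = 0. Lengths are in mm, angles in rad, forces in N, time in s.
With the tool pointing down it reaches from about 300 to 950 mm from the base axis. Payload 3.1 kg.
Tool frame: the origin (TCP) lies at the very end of the fingers, on their centre line; the grasp point (between the pads) lies 19 mm behind it; z points along the fingers, y is the line along which they close (so a half turn about z gives the same grasp; the last joint's range is limited). The gripper opens to 85 mm and grips with 20 to 120 N. Pads are 22 mm wide; open, the fingers measure 114 mm over their backs; the gripper's body (76 mm by 85 mm) begins 54 mm behind the grasp point. The pads swing forward as they close: fully open they stand 13 mm farther back than shut.
Start: joints at [-1.197, 0.308, 1.634, -0, 1.2, -0.07], TCP at [268.334, -564.472, 231.272] pointing down, gripper open.
Joint ranges: [-3.06, 3.06], [-0.79, 1.96], [0.05, 2.63], [-1.19, 4.34], [0.05, 2.64], [-2.94, 2.94]. Speed limits (rad/s): [2.79, 2.79, 3.14, 3.14, 3.14, 3.14].

INTERFACE

Orientations are given as [roll, pitch, yaw] about the fixed x, y, z axes, in that order (R = Rz(yaw) Ry(pitch) Rx(roll)).
In Python, from station import arm gives the robot as it stands.
- The arm moves only by the tool play_rows, never from a script. Its argument "deltas" is a list of rows, each an object of numbers: "grip": the opening, from 0 (shut) to 1 (fully open); "tx", "ty", "tz": the shift along the tool's x, y, z in cm; "spin": the turn about the tool's z in degrees. A call has 1 to 12 rows; each row is the pose to reach, as a shift and turn from the pose commanded when the call began, along the tool's axes at that moment; what a row does not reach only later rows make up. A row lasts 1/12 s, in which the tool goes at most 41.7 mm and 7.16 degrees, less where a joint would pass 70% of its speed; a pose out of reach is approached as far as the arm can. A call with a gripper value outside its range is refused whole. The fingers move at their own pace and stop on an object; "force" is the grip in N (left out, the last holds). Time passes only in rows, so rows that repeat a pose let the fingers close. It gives the time, the measured TCP pose, the force, the opening and the grip force at its end, in the units of the state.
- arm.get_obs(): the state, without advancing time (a new reading comes with each control period).
- arm.snapshot(name): name is "side" or "top"; returns (picture, depth): 420x560x3 uint8, red, green, blue; 420x560 float32, mm along the optical axis (not along the pixel's ray), 0 where there is no reading.
- arm.camera_info(name): a dict with "mtx" (3x3 intrinsics, pixels), "R" (3x3) and "t" (3): a world point X has camera coordinates R X + t. Camera axes: x right, y down, z forward; pixel columns grow to the right and rows downward; lengths in mm; the calibration is good to about 2 mm. A picture is of the moment at which its call begins. camera_info takes no time and is no camera call.
- arm.finish_job(): hands the job in; it is judged then, once.
The state is a dict: "time_s": time; "joints": joint angles; "joint_vel": joint speeds; "joint_efforts": joint torques, N m; "position": TCP position; "tool_rot": TCP orientation; "wrist_force": force on the tool from outside, world axes, zero at the start; "moment": the same for the moment, N m; "opening": finger opening in mm; "gripper_force": force on a finger pad.
Only numpy, scipy, OpenCV 4.12 (cv2) and the standard library are available. Lean on these libraries where they do the work, as an engineer would, in place of code of your own. Each camera call takes 0.05 s, during which the arm holds its last target. There are 200 camera calls.

TASK

Along the side of the wooden mirror frame that faces the robot, five domed resin discs still stand a few millimetres proud of their holes. Run a fingertip lightly along this row, disc after disc from the end next to the finished side to the end next to the empty corner hole, so that every disc is pressed fully home like those of the finished side. Pick nothing up, do not press hard, and leave the loose spare discs, the bottle and its cap where they are.

Things in the scene. Friction and masses are not known exactly. Their poses are not given: they have to be found in the camera images.
- mat: soft grey foam mat, 330 x 330 mm, 10 mm thick, fixed to the table, same heading as the frame, which is centred on it and cannot slide. Pressed down, the frame sinks level into the foam by about 1 mm per 4 N and springs back when let go. Origin: centre of the underside
- frame: pale wood frame lying on the mat, 300 x 300 mm, 22 mm thick, sides 50 mm wide round a mirror. Origin: centre of the underside, z up. 24 holes of 30 mm along the sides, 41.7 mm apart, on a 250 mm square. The -x side, towards the robot, carries the proud row at x = -125 mm: disc 1 at y = +83.3 mm to disc 5 at y = -83.3 mm. The +y side is finished; +x and -y have empty holes
- finished_corner (a point): crown of the corner disc beside disc 1, home, at (-125, +125) mm on the frame: the near end of the finished side of seven discs. All discs are milky white, 30 mm across: an 8 mm straight girdle under a smooth 6 mm dome. Home, the girdle is flush with the frame's face and only the dome stands out
- empty_corner (a point): mouth centre of the empty corner hole after disc 5, at (-125, -125) mm on the frame, level with its face, 22 mm above its underside; 30 mm across, 9 mm deep
- mirror (a point): centre of the mirror pane's surface, 200 mm square, 10 mm below the frame's face
- disc1 (a joint): how far disc 1 of the proud row has been pushed in, in m: 0 = standing 4.5 mm proud, 0.0045 = fully home (hard stop); it starts between 0 and 0.0012. A snug push fit: yields to about 3 N, then stays where it is left; it cannot come out or tip. Polished and slippery
- disc2 (a joint): how far disc 2 of the proud row has been pushed in, in m: 0 = standing 4.5 mm proud, 0.0045 = fully home (hard stop); it starts between 0 and 0.0012. A snug push fit: yields to about 3 N, then stays where it is left; it cannot come out or tip. Polished and slippery
- disc3 (a joint): how far disc 3 of the proud row has been pushed in, in m: 0 = standing 4.5 mm proud, 0.0045 = fully home (hard stop); it starts between 0 and 0.0012. A snug push fit: yields to about 3 N, then stays where it is left; it cannot come out or tip. Polished and slippery
- disc4 (a joint): how far disc 4 of the proud row has been pushed in, in m: 0 = standing 4.5 mm proud, 0.0045 = fully home (hard stop); it starts between 0 and 0.0012. A snug push fit: yields to about 3 N, then stays where it is left; it cannot come out or tip. Polished and slippery
- disc5 (a joint): how far disc 5 of the proud row has been pushed in, in m: 0 = standing 4.5 mm proud, 0.0045 = fully home (hard stop); it starts between 0 and 0.0012. A snug push fit: yields to about 3 N, then stays where it is left; it cannot come out or tip. Polished and slippery
- disc1_top (a point): crown (highest point) of the dome of disc 1 of the proud row; moves down with it. When home it lies 6 mm above the frame's face, 28 mm above its underside. Disc 1 is the one next to the finished corner
- disc2_top (a point): crown (highest point) of the dome of disc 2 of the proud row; moves down with it. When home it lies 6 mm above the frame's face, 28 mm above its underside
- disc3_top (a point): crown (highest point) of the dome of disc 3 of the proud row; moves down with it. When home it lies 6 mm above the frame's face, 28 mm above its underside
- disc4_top (a point): crown (highest point) of the dome of disc 4 of the proud row; moves down with it. When home it lies 6 mm above the frame's face, 28 mm above its underside
- disc5_top (a point): crown (highest point) of the dome of disc 5 of the proud row; moves down with it. When home it lies 6 mm above the frame's face, 28 mm above its underside. Disc 5 is the last, next to the empty corner hole
- spare_a: loose spare disc, 30 mm across, 14 mm high, dome up, lying on the mirror pane; origin: centre of its underside
- spare_b: second loose spare disc, the same, on the mirror pane
- bottle: small black resin bottle with a paper label and pointed spout, 44 mm across, 140 mm high, standing on the table to the left of the frame; origin: centre of its underside
- cap: pointed black bottle cap, 24 mm across, 34 mm high, standing on the table to the right of the frame; origin: centre of its underside

How it is judged:
By the outcome, as a careful person would: the job done as asked, in the order asked, and still so for the second after the job is handed in, with the robot touching nothing.
It also fails if it takes over 42 s, if anything falls off the work surface, if the arm or the gripper's body presses on something with over 40 N, if the wrist force passes 120 N, or if a joint passes its speed limit or range.

## Working session

There is one attempt and no reset: what is moved stays moved. The work goes in short steps, Python scripts to look and compute and a tool call to move; the robot and the scene stay as the last step left them, time stands still between calls to the robot, and variables do not carry over. Pictures are saved under pics/ and viewed, at most 10 in all, crops included, and the job is handed in when it is done.

Besides the shell and the picture viewer there is one more tool, called after "Call:" as name([rows], argument=value, ...), one row to a line, values as JSON. play_rows: Moves the arm, as the interface text tells. Its arguments: {"type":"object","properties":{"deltas":{"type":"array"},"force":{"type":"number"}},"required":["deltas"]}

```bash
mkdir -p pics; python3 - <<'E'
from station import arm
import cv2,numpy as np
for n in("top","side"):
    p,d=arm.snapshot(n); cv2.imwrite(f"pics/{n}0.png",p[:,:,::-1]); np.savez(f"{n}0.npz",p=p,d=d)
    c=arm.camera_info(n); print(n,c)
o=arm.get_obs(); print(o)
E
```

```text
top {'mtx': array([[544.44518297,   0.        , 270.01595003],
       [  0.        , 544.44518297, 201.89199832],
       [  0.        ,   0.        ,   1.        ]]), 'R': array([[-1.11419573e-02, -9.99937503e-01, -9.20645333e-04],
       [-9.89284354e-01,  1.11572840e-02, -1.45574658e-01],
       [ 1.45575832e-01, -7.11206600e-04, -9.89346841e-01]]), 't': array([  21.10712942,  565.50977803, 1286.3216947 ])}
side {'mtx': array([[389.88103122,   0.        , 275.84986426],
       [  0.        , 389.88103122, 209.83369837],
       [  0.        ,   0.        ,   1.        ]]), 'R': array([[-0.83687518, -0.54737621, -0.00438367],
       [-0.33375644,  0.51658992, -0.78850586],
       [ 0.43387391, -0.65841791, -0.61501162]]), 't': array([ 481.591914  ,  230.60867031, 1010.63566407])}
{'time_s': 0.1, 'joints': array([-1.19669036e+00,  3.08937604e-01,  1.63504791e+00,  3.04512670e-05,
        1.19967687e+00, -6.96989406e-02]), 'joint_vel': array([ 0.00076045, -0.00141291, -0.00336712,  0.00030039, -0.0013765 ,
       -0.00092053]), 'joint_efforts': array([-4.22253379e-04, -4.16407907e+01, -2.77645558e+01, -1.57976859e-05,
        4.02256352e-03,  1.12557140e-05]), 'position': array([ 268.07765832, -563.77714026,  230.15505251]), 'tool_rot': array([-3.13952992e+00, -1.72427570e-04,  4.43793652e-01]), 'wrist_force': array([ 0.03543894, -0.22591567, -0.46529233]), 'moment': array([ 0.01353886, -0.03144737,  0.0264653 ]), 'gripper_force': 0.0, 'opening': 85.07226984969337}
```

View pics/top0.png

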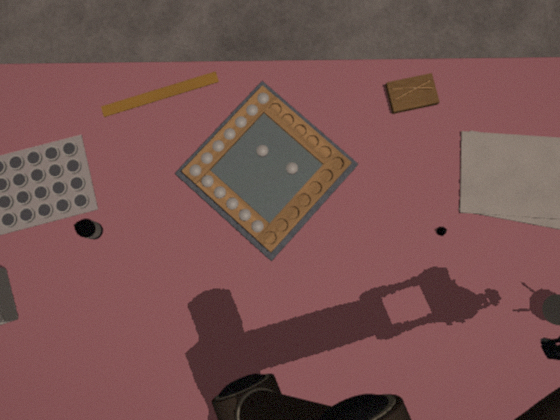

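View pics/side0.png

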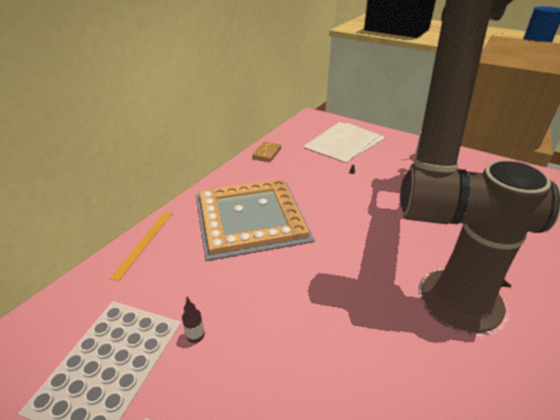

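The frame is rotated about 45°. In the top view its left corner (195,171) is the finished one. The proud row runs from about (208,181) to (258,226), and the empty corner is near (270,238). I'll enlarge both views.

```bash
python3 - <<'E'
import cv2,numpy as np
for n,(x0,y0,w,h,s) in dict(top=(170,78,190,188,3.15),side=(190,175,130,90,6)).items():
    p=np.load(f"{n}0.npz")["p"][y0:y0+h,x0:x0+w,::-1]
    p=np.clip(p.astype(float)*1.3,0,255).astype(np.uint8)
    cv2.imwrite(f"pics/{n}c.png",cv2.resize(p,None,fx=s,fy=s,interpolation=cv2.INTER_CUBIC))
E
```

```text
(no output)
```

View pics/topc.png

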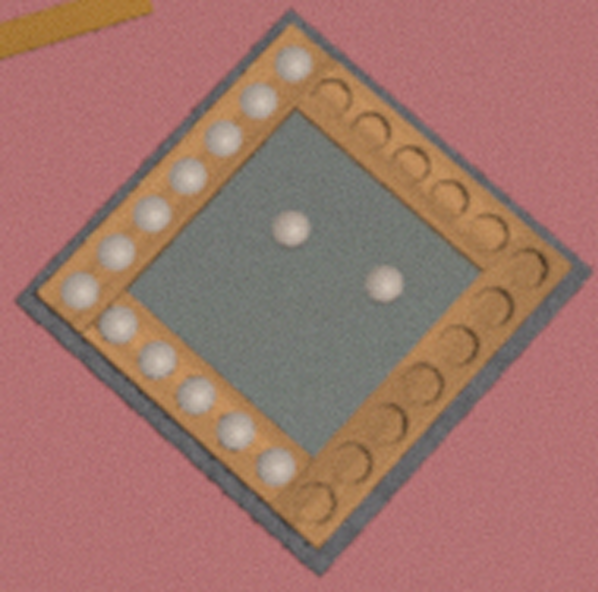

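View pics/sidec.png

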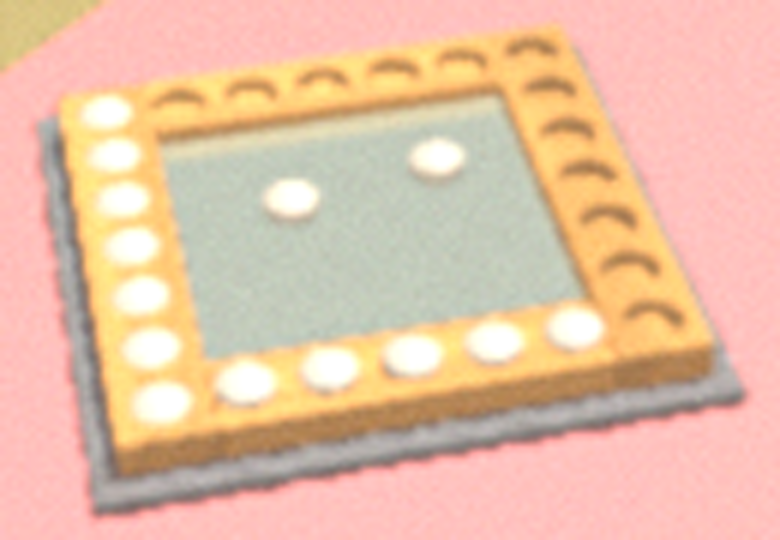

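The crops show all twelve discs and the face corners clearly. I'll fit the frame pose jointly from both views.

```bash
cat > fit.py <<'E'
import numpy as np
from scipy.optimize import least_squares
from station import arm
C={n:arm.camera_info(n) for n in("top","side")}
def proj(n,X):
    c=C[n];q=(X@c["R"].T+c["t"])@c["mtx"].T;return q[:,:2]/q[:,2:]
y=np.linspace(125,-125,7)
home=[(x,125,25) for x in y]           # far->near
row=[(-125,v,28) for v in y[1:6]]
cor=[(150,150,22),(-150,150,22),(150,-150,22),(-150,-150,22)]
M=np.array(home+row+cor,float)
T=np.array([(294,63),(259,101),(224,139),(188,177),(153,215),(117,253),(80,292),(119,325),(158,359),(197,396),(237,432),(277,468),(292,22),(40,293),(575,268),(318,548)])
S=np.array([(106,112),(115,156),(124,200),(133,245),(142,296),(152,349),(161,403),(247,383),(330,369),(413,354),(495,341),(577,327),(62,97),(118,447),(562,27),(713,347)])
P={"top":(T+.5)/3.15-.5+[170,78],"side":(S+.5)/6-.5+[190,175]}
def W(p,M=M):
    c,s=np.cos(p[3]),np.sin(p[3]);return M@np.array([[c,s,0],[-s,c,0],[0,0,1]])+p[:3]
def f(p,v=("top","side")): return np.concatenate([(proj(n,W(p))-P[n]).ravel() for n in v])
if __name__=="__main__":
    for v in(("top","side"),("top",),("side",)):
        r=least_squares(f,[650,50,10,-.75],args=(v,),loss="soft_l1");print(v,r.x.round(3),np.abs(f(r.x,v)).max().round(2),np.sqrt(np.mean(f(r.x,v)**2)).round(2))
        if len(v)==2:
            np.save("pose.npy",r.x)
            print(f(r.x).reshape(2,16,2).round(1).tolist())
            print(W(r.x,np.array([(-125,125,28)]+[(-125,a,28) for a in y[1:6]]+[(-125,-125,22)],float)).round(1))
    # depth check
    p=np.load("pose.npy")
    for n in C:
        d=np.load(n+"0.npz")["d"];c=C[n]
        for uv in P[n][[4,6,7,8,9,10,11]]:
            u,v=np.round(uv).astype(int);z=np.median(d[v-1:v+2,u-1:u+2])
            X=c["R"].T@(z*np.linalg.solve(c["mtx"],[u,v,1])-c["t"]);print(n,X.round(1))
E
python3 fit.py
```

```text
('top', 'side') [657.246  22.872   5.034  -0.746] 1.2 0.39
[[[-0.1, 0.1], [-0.1, -0.2], [-0.1, -0.4], [0.0, -0.5], [-0.2, -0.5], [-0.1, -0.5], [0.1, -0.7], [-0.1, -0.3], [-0.1, 0.0], [-0.1, -0.5], [-0.2, -0.6], [-0.3, -0.6], [-0.1, 0.2], [-1.2, -0.1], [-0.8, -0.6], [0.0, 0.1]], [[0.6, 0.2], [0.5, -0.1], [0.4, -0.0], [0.4, 0.2], [0.5, -0.1], [0.5, -0.3], [0.8, -0.2], [0.4, -0.0], [0.5, -0.0], [0.4, 0.2], [0.3, 0.1], [0.0, 0.2], [0.0, 0.4], [0.5, 0.4], [0.4, 0.1], [0.8, -0.0]]]
[[650.3 199.5  33. ]
 [622.  168.9  33. ]
 [593.8 138.3  33. ]
 [565.5 107.7  33. ]
 [537.2  77.1  33. ]
 [508.9  46.6  33. ]
 [480.6  16.   27. ]]
('top',) [655.97   22.275   7.368  -0.746] 1.12 0.3
('side',) [658.002  24.021   5.726  -0.747] 0.4 0.19
top [707.8 142.3  38.6]
top [647.9 199.   37.6]
top [619.1 168.7  42. ]
top [591.3 136.7  42.9]
top [563.8 107.4  42.8]
top [534.2  75.9  41.7]
top [506.9  44.5  42.1]
side [705.8 151.9  38.3]
side [647.4 207.4  35.7]
side [617.6 174.5  41.1]
side [588.  145.9  41.8]
side [562.  116.6  40.3]
side [534.5  83.3  40.7]
side [505.2  51.3  39.1]
```

```bash
cat > go.py <<'E'
import numpy as np
from fit import *
r=least_squares(lambda q:f([q[0],q[1],10,q[2]]),[657,23,-.75],loss="soft_l1").x
p=np.array([r[0],r[1],10,r[2]])
D=W(p,np.array([(-125,a,28) for a in y[1:6]],float))
o=arm.get_obs();yaw=o["tool_rot"][2];c,s=np.cos(yaw),np.sin(yaw)
print("pose",p.round(3),"yaw",np.degrees(yaw).round(2),"rpy",o["tool_rot"].round(4),"row",np.degrees(p[3]+np.pi/2).round(2))
print("t",o["time_s"],"pos",o["position"].round(1),"F",o["wrist_force"].round(2),"open",o["opening"])
for d in D:
    e=d-o["position"];print(d.round(1),"tx,ty,tz cm",((c*e[0]+s*e[1])/10).round(2),((s*e[0]-c*e[1])/10).round(2),(-e[2]/10).round(2))
E
python3 go.py
```

```text
pose [655.715  23.66   10.     -0.747] yaw 25.43 rpy [-3.1395e+00 -2.0000e-04  4.4380e-01] row 47.22
t 0.1 pos [ 268.1 -563.8  230.2] F [ 0.04 -0.23 -0.47] open 85.07226984969337
[620.6 169.7  38. ] tx,ty,tz cm 63.33 -51.11 19.22
[592.3 139.1  38. ] tx,ty,tz cm 59.46 -49.56 19.22
[564.  108.6  38. ] tx,ty,tz cm 55.59 -48.02 19.22
[535.7  78.   38. ] tx,ty,tz cm 51.72 -46.47 19.22
[507.4  47.4  38. ] tx,ty,tz cm 47.85 -44.92 19.22
```

Call:
play_rows([
  {"grip": 0, "tx": 5, "ty": -4, "spin": -5},
  {"grip": 0, "tx": 8, "ty": -6.4, "spin": -10},
  {"grip": 0, "tx": 11, "ty": -8.8, "spin": -15},
  {"grip": 0, "tx": 14, "ty": -11.2, "spin": -20},
  {"grip": 0, "tx": 17, "ty": -13.6, "spin": -21.8},
  {"grip": 0, "tx": 20, "ty": -16, "spin": -21.8},
  {"grip": 0, "tx": 23, "ty": -18.4, "spin": -21.8},
  {"grip": 0, "tx": 26, "ty": -20.8, "spin": -21.8},
  {"grip": 0, "tx": 29, "ty": -23.3, "spin": -21.8},
  {"grip": 0, "tx": 32, "ty": -25.7, "spin": -21.8},
  {"grip": 0, "tx": 34, "ty": -27.3, "spin": -21.8},
  {"grip": 0, "tx": 34, "ty": -27.3, "spin": -21.8},
], force=40)

```text
invalid input at $.deltas[0]: expected keys grip, tx, ty, tz, spin
```

```bash
python3 go.py
```

```text
pose [655.715  23.66   10.     -0.747] yaw 25.43 rpy [-3.1395e+00 -2.0000e-04  4.4380e-01] row 47.22
t 0.1 pos [ 268.1 -563.8  230.2] F [ 0.04 -0.23 -0.47] open 85.07226984969337
[620.6 169.7  38. ] tx,ty,tz cm 63.33 -51.11 19.22
[592.3 139.1  38. ] tx,ty,tz cm 59.46 -49.56 19.22
[564.  108.6  38. ] tx,ty,tz cm 55.59 -48.02 19.22
[535.7  78.   38. ] tx,ty,tz cm 51.72 -46.47 19.22
[507.4  47.4  38. ] tx,ty,tz cm 47.85 -44.92 19.22
```

Call:
play_rows([
  {"grip": 0, "tx": 2, "ty": -1.6, "tz": 0, "spin": -5},
  {"grip": 0, "tx": 5, "ty": -4, "tz": 0, "spin": -10},
  {"grip": 0, "tx": 8, "ty": -6.4, "tz": 0, "spin": -15},
  {"grip": 0, "tx": 11, "ty": -8.8, "tz": 0, "spin": -20},
  {"grip": 0, "tx": 14, "ty": -11.2, "tz": 0, "spin": -21.8},
  {"grip": 0, "tx": 17, "ty": -13.6, "tz": 0, "spin": -21.8},
  {"grip": 0, "tx": 20, "ty": -16, "tz": 0, "spin": -21.8},
  {"grip": 0, "tx": 23, "ty": -18.4, "tz": 0, "spin": -21.8},
  {"grip": 0, "tx": 26, "ty": -20.8, "tz": 0, "spin": -21.8},
  {"grip": 0, "tx": 29, "ty": -23.3, "tz": 0, "spin": -21.8},
  {"grip": 0, "tx": 32, "ty": -25.7, "tz": 0, "spin": -21.8},
  {"grip": 0, "tx": 34, "ty": -27.3, "tz": 0, "spin": -21.8},
], force=40)

```text
time_s: 1.1
position: [458.6, -168.7, 230.9]
tool_rot: [-3.14, -0.001, 0.826]
wrist_force: [0.8, 0.5, -0.8]
opening: -0.1
gripper_force: 0.0
```

```bash
python3 go.py
```

```text
pose [655.715  23.66   10.     -0.747] yaw 47.31 rpy [-3.1405e+00 -9.0000e-04  8.2570e-01] row 47.22
t 1.1 pos [ 458.6 -168.7  230.9] F [ 0.83  0.52 -0.77] open -0.05912407624312502
[620.6 169.7  38. ] tx,ty,tz cm 35.86 -11.05 19.29
[592.3 139.1  38. ] tx,ty,tz cm 31.69 -11.05 19.29
[564.  108.6  38. ] tx,ty,tz cm 27.53 -11.06 19.29
[535.7  78.   38. ] tx,ty,tz cm 23.36 -11.07 19.29
[507.4  47.4  38. ] tx,ty,tz cm 19.19 -11.07 19.29
```

Call:
play_rows([
  {"grip": 0, "tx": 2, "ty": -0.6, "tz": 0.5, "spin": 0},
  {"grip": 0, "tx": 5, "ty": -1.5, "tz": 1.5, "spin": 0},
  {"grip": 0, "tx": 8, "ty": -2.5, "tz": 3, "spin": 0},
  {"grip": 0, "tx": 12, "ty": -3.7, "tz": 5, "spin": 0},
  {"grip": 0, "tx": 16, "ty": -4.9, "tz": 7, "spin": 0},
  {"grip": 0, "tx": 20, "ty": -6.2, "tz": 9, "spin": 0},
  {"grip": 0, "tx": 24, "ty": -7.4, "tz": 11, "spin": 0},
  {"grip": 0, "tx": 28, "ty": -8.6, "tz": 12, "spin": 0},
  {"grip": 0, "tx": 31, "ty": -9.6, "tz": 13, "spin": 0},
  {"grip": 0, "tx": 34, "ty": -10.5, "tz": 14, "spin": 0},
  {"grip": 0, "tx": 35.5, "ty": -11, "tz": 14, "spin": 0},
  {"grip": 0, "tx": 35.9, "ty": -11.1, "tz": 14, "spin": 0},
])

```text
time_s: 2.1
position: [620.5, 170.6, 89.4]
tool_rot: [-3.14, 0.0, 0.828]
wrist_force: [0.5, 0.3, 0.4]
opening: 0.1
gripper_force: 0.0
```

Call:
play_rows([
  {"grip": 0, "tx": 0, "ty": 0, "tz": 1, "spin": 0},
  {"grip": 0, "tx": 0, "ty": 0, "tz": 2, "spin": 0},
  {"grip": 0, "tx": 0, "ty": 0, "tz": 2.5, "spin": 0},
  {"grip": 0, "tx": 0, "ty": 0, "tz": 2.5, "spin": 0},
])

```text
time_s: 2.43
position: [618.0, 165.0, 63.8]
tool_rot: [-3.139, 0.004, 0.823]
wrist_force: [-0.6, 0.0, -0.3]
opening: -0.2
gripper_force: 0.0
```

```bash
python3 go.py;python3 - <<'E'
from station import arm
import cv2,numpy as np
a=[]
for n,(x0,y0,w,h) in dict(top=(150,60,220,220),side=(165,95,200,200)).items():
    p,d=arm.snapshot(n); a.append(cv2.resize(p[y0:y0+h,x0:x0+w,::-1],(400,400),interpolation=cv2.INTER_CUBIC))
cv2.imwrite("pics/c1.png",np.hstack(a))
E
```

```text
pose [655.715  23.66   10.     -0.747] yaw 47.13 rpy [-3.1388  0.0043  0.8226] row 47.22
t 2.4333 pos [618.  165.   63.8] F [-0.57  0.   -0.33] open -0.18493728780986207
[620.6 169.7  38. ] tx,ty,tz cm 0.52 -0.13 2.58
[592.3 139.1  38. ] tx,ty,tz cm -3.65 -0.13 2.58
[564.  108.6  38. ] tx,ty,tz cm -7.81 -0.12 2.58
[535.7  78.   38. ] tx,ty,tz cm -11.98 -0.11 2.58
[507.4  47.4  38. ] tx,ty,tz cm -16.15 -0.11 2.58
```

View pics/c1.png

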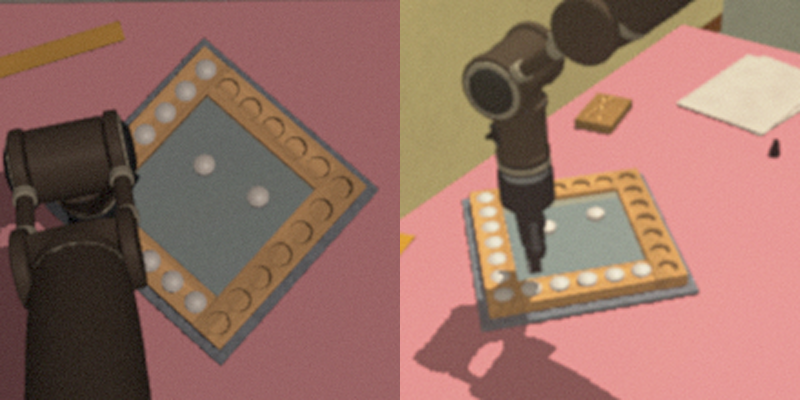

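The picture shows the tip about 25 mm above disc 1 (right panel, about (537,270)), clear of its neighbours. I'll correct the offset and descend gradually.

Call:
play_rows([
  {"grip": 0, "tx": 0.2, "ty": 0, "tz": 0.5, "spin": 0},
  {"grip": 0, "tx": 0.5, "ty": -0.1, "tz": 1, "spin": 0},
  {"grip": 0, "tx": 0.5, "ty": -0.1, "tz": 1.4, "spin": 0},
  {"grip": 0, "tx": 0.5, "ty": -0.1, "tz": 1.7, "spin": 0},
  {"grip": 0, "tx": 0.5, "ty": -0.1, "tz": 1.7, "spin": 0},
  {"grip": 0, "tx": 0.5, "ty": -0.1, "tz": 1.7, "spin": 0},
])

```text
time_s: 3.03
position: [622.8, 171.3, 48.8]
tool_rot: [-3.141, 0.001, 0.824]
wrist_force: [0.3, -0.2, 1.3]
opening: -0.3
gripper_force: 0.0
```

```bash
python3 go.py|head -3
```

```text
pose [655.715  23.66   10.     -0.747] yaw 47.24 rpy [-3.1411e+00  8.0000e-04  8.2440e-01] row 47.22
t 3.0333 pos [622.8 171.3  48.8] F [ 0.3  -0.21  1.32] open -0.26673963988533994
[620.6 169.7  38. ] tx,ty,tz cm -0.27 -0.05 1.08
```

Call:
play_rows([
  {"grip": 0, "tx": -0.2, "ty": 0, "tz": 0.1, "spin": 0},
  {"grip": 0, "tx": -0.2, "ty": 0, "tz": 0.2, "spin": 0},
  {"grip": 0, "tx": -0.2, "ty": 0, "tz": 0.3, "spin": 0},
  {"grip": 0, "tx": -0.2, "ty": 0, "tz": 0.4, "spin": 0},
  {"grip": 0, "tx": -0.2, "ty": 0, "tz": 0.4, "spin": 0},
])

```text
time_s: 3.45
position: [621.7, 169.8, 45.1]
tool_rot: [-3.141, 0.0, 0.824]
wrist_force: [0.3, -0.1, -0.1]
opening: -0.2
gripper_force: 0.0
```

Call:
play_rows([
  {"grip": 0, "tx": 0, "ty": 0, "tz": 0.1, "spin": 0},
  {"grip": 0, "tx": 0, "ty": 0, "tz": 0.2, "spin": 0},
  {"grip": 0, "tx": 0, "ty": 0, "tz": 0.2, "spin": 0},
])

```text
time_s: 3.7
position: [621.6, 169.8, 43.1]
tool_rot: [-3.141, 0.0, 0.824]
wrist_force: [-0.6, 0.4, 0.4]
opening: 0.6
gripper_force: 0.0
```

Call:
play_rows([
  {"grip": 0, "tx": 0, "ty": 0, "tz": 0.1, "spin": 0},
  {"grip": 0, "tx": 0, "ty": 0, "tz": 0.2, "spin": 0},
  {"grip": 0, "tx": 0, "ty": 0, "tz": 0.2, "spin": 0},
])

```text
time_s: 3.95
position: [622.0, 169.9, 41.4]
tool_rot: [3.141, -0.0, 0.824]
wrist_force: [-0.5, -0.0, 1.0]
opening: 0.2
gripper_force: 0.7
```

Call:
play_rows([
  {"grip": 0, "tx": 0, "ty": 0, "tz": 0.05, "spin": 0},
  {"grip": 0, "tx": 0, "ty": 0, "tz": 0.1, "spin": 0},
  {"grip": 0, "tx": 0, "ty": 0, "tz": 0.1, "spin": 0},
])

```text
time_s: 4.2
position: [622.0, 169.9, 40.6]
tool_rot: [3.141, -0.0, 0.824]
wrist_force: [-0.5, -0.1, 2.5]
opening: -0.0
gripper_force: 1.4
```

Call:
play_rows([
  {"grip": 0, "tx": 0, "ty": 0, "tz": 0.05, "spin": 0},
  {"grip": 0, "tx": 0, "ty": 0, "tz": 0.1, "spin": 0},
  {"grip": 0, "tx": 0, "ty": 0, "tz": 0.1, "spin": 0},
])

```text
time_s: 4.45
position: [622.0, 169.9, 39.3]
tool_rot: [3.141, -0.0, 0.824]
wrist_force: [-0.8, -0.1, 2.3]
opening: -0.2
gripper_force: 1.4
```

Call:
play_rows([
  {"grip": 0, "tx": 0, "ty": 0, "tz": 0.05, "spin": 0},
  {"grip": 0, "tx": 0, "ty": 0, "tz": 0.1, "spin": 0},
  {"grip": 0, "tx": 0, "ty": 0, "tz": 0.1, "spin": 0},
])

```text
time_s: 4.7
position: [621.9, 169.9, 38.2]
tool_rot: [3.141, -0.0, 0.824]
wrist_force: [-0.1, 0.2, 2.9]
opening: 0.4
gripper_force: 1.4
```

Call:
play_rows([
  {"grip": 0, "tx": 0, "ty": 0, "tz": 0.05, "spin": 0},
  {"grip": 0, "tx": 0, "ty": 0, "tz": 0.1, "spin": 0},
  {"grip": 0, "tx": 0, "ty": 0, "tz": 0.1, "spin": 0},
])

```text
time_s: 4.95
position: [621.9, 169.9, 37.2]
tool_rot: [3.141, -0.0, 0.824]
wrist_force: [0.5, -0.1, 3.1]
opening: 0.1
gripper_force: 1.4
```

Call:
play_rows([
  {"grip": 0, "tx": 0, "ty": 0, "tz": 0.05, "spin": 0},
  {"grip": 0, "tx": 0, "ty": 0, "tz": 0.05, "spin": 0},
  {"grip": 0, "tx": 0, "ty": 0, "tz": 0.05, "spin": 0},
])

```text
time_s: 5.2
position: [622.0, 169.9, 36.9]
tool_rot: [3.141, -0.0, 0.824]
wrist_force: [-0.3, -0.1, 4.0]
opening: 0.1
gripper_force: 1.7
```

Call:
play_rows([
  {"grip": 0, "tx": 0, "ty": 0, "tz": 0.05, "spin": 0},
  {"grip": 0, "tx": 0, "ty": 0, "tz": 0.05, "spin": 0},
  {"grip": 0, "tx": 0, "ty": 0, "tz": 0.05, "spin": 0},
])

```text
time_s: 5.45
position: [621.9, 169.9, 36.5]
tool_rot: [3.141, -0.0, 0.824]
wrist_force: [-0.8, 0.4, 4.9]
opening: 0.2
gripper_force: 2.4
```

Call:
play_rows([
  {"grip": 0, "tx": 0, "ty": 0, "tz": 0.05, "spin": 0},
  {"grip": 0, "tx": 0, "ty": 0, "tz": 0.05, "spin": 0},
  {"grip": 0, "tx": 0, "ty": 0, "tz": 0.05, "spin": 0},
])

```text
time_s: 5.7
position: [622.0, 169.9, 36.2]
tool_rot: [3.141, -0.0, 0.824]
wrist_force: [-1.7, -1.0, 5.8]
opening: 0.5
gripper_force: 2.9
```

Disc 1 is home: after a steady 3 N yield, force rises along the foam's slope. I'll use the same depth for the next disc.

Call:
play_rows([
  {"grip": 0, "tx": 0, "ty": 0, "tz": -0.5, "spin": 0},
  {"grip": 0, "tx": 0, "ty": 0, "tz": -1.2, "spin": 0},
  {"grip": 0, "tx": -0.5, "ty": 0, "tz": -1.4, "spin": 0},
  {"grip": 0, "tx": -1.5, "ty": 0, "tz": -1.4, "spin": 0},
  {"grip": 0, "tx": -2.5, "ty": 0, "tz": -1.4, "spin": 0},
  {"grip": 0, "tx": -3.5, "ty": 0, "tz": -1.4, "spin": 0},
  {"grip": 0, "tx": -4, "ty": 0, "tz": -1.4, "spin": 0},
  {"grip": 0, "tx": -4.17, "ty": 0, "tz": -1.4, "spin": 0},
  {"grip": 0, "tx": -4.17, "ty": 0, "tz": -1.2, "spin": 0},
  {"grip": 0, "tx": -4.17, "ty": 0, "tz": -1, "spin": 0},
  {"grip": 0, "tx": -4.17, "ty": 0, "tz": -0.8, "spin": 0},
  {"grip": 0, "tx": -4.17, "ty": 0, "tz": -0.8, "spin": 0},
])

```text
time_s: 6.7
position: [593.4, 139.4, 43.2]
tool_rot: [-3.141, 0.0, 0.824]
wrist_force: [-0.2, -0.4, 0.4]
opening: -0.2
gripper_force: 0.0
```

Call:
play_rows([
  {"grip": 0, "tx": 0, "ty": 0, "tz": 0.1, "spin": 0},
  {"grip": 0, "tx": 0, "ty": 0, "tz": 0.2, "spin": 0},
  {"grip": 0, "tx": 0, "ty": 0, "tz": 0.3, "spin": 0},
  {"grip": 0, "tx": 0, "ty": 0, "tz": 0.4, "spin": 0},
  {"grip": 0, "tx": 0, "ty": 0, "tz": 0.5, "spin": 0},
  {"grip": 0, "tx": 0, "ty": 0, "tz": 0.6, "spin": 0},
  {"grip": 0, "tx": 0, "ty": 0, "tz": 0.65, "spin": 0},
  {"grip": 0, "tx": 0, "ty": 0, "tz": 0.7, "spin": 0},
  {"grip": 0, "tx": 0, "ty": 0, "tz": 0.75, "spin": 0},
  {"grip": 0, "tx": 0, "ty": 0, "tz": 0.8, "spin": 0},
  {"grip": 0, "tx": 0, "ty": 0, "tz": 0.8, "spin": 0},
  {"grip": 0, "tx": 0, "ty": 0, "tz": 0.8, "spin": 0},
])

```text
time_s: 7.7
position: [593.8, 139.5, 36.3]
tool_rot: [3.141, -0.001, 0.824]
wrist_force: [-0.3, 1.1, 6.4]
opening: 0.1
gripper_force: 2.7
```

Disc 2 seated at the same height and force. On to discs 3 to 5.

Call:
play_rows([
  {"grip": 0, "tx": 0, "ty": 0, "tz": -0.5, "spin": 0},
  {"grip": 0, "tx": 0, "ty": 0, "tz": -1.2, "spin": 0},
  {"grip": 0, "tx": -0.5, "ty": 0, "tz": -1.4, "spin": 0},
  {"grip": 0, "tx": -1.5, "ty": 0, "tz": -1.4, "spin": 0},
  {"grip": 0, "tx": -2.5, "ty": 0, "tz": -1.4, "spin": 0},
  {"grip": 0, "tx": -3.5, "ty": 0, "tz": -1.4, "spin": 0},
  {"grip": 0, "tx": -4, "ty": 0, "tz": -1.4, "spin": 0},
  {"grip": 0, "tx": -4.17, "ty": 0, "tz": -1.4, "spin": 0},
  {"grip": 0, "tx": -4.17, "ty": 0, "tz": -1.2, "spin": 0},
  {"grip": 0, "tx": -4.17, "ty": 0, "tz": -1, "spin": 0},
  {"grip": 0, "tx": -4.17, "ty": 0, "tz": -0.8, "spin": 0},
  {"grip": 0, "tx": -4.17, "ty": 0, "tz": -0.8, "spin": 0},
])

```text
time_s: 8.7
position: [565.1, 108.8, 43.2]
tool_rot: [-3.141, 0.0, 0.825]
wrist_force: [-0.5, -0.2, -0.8]
opening: -0.1
gripper_force: 0.0
```

Call:
play_rows([
  {"grip": 0, "tx": 0, "ty": 0, "tz": 0.1, "spin": 0},
  {"grip": 0, "tx": 0, "ty": 0, "tz": 0.2, "spin": 0},
  {"grip": 0, "tx": 0, "ty": 0, "tz": 0.3, "spin": 0},
  {"grip": 0, "tx": 0, "ty": 0, "tz": 0.4, "spin": 0},
  {"grip": 0, "tx": 0, "ty": 0, "tz": 0.5, "spin": 0},
  {"grip": 0, "tx": 0, "ty": 0, "tz": 0.6, "spin": 0},
  {"grip": 0, "tx": 0, "ty": 0, "tz": 0.65, "spin": 0},
  {"grip": 0, "tx": 0, "ty": 0, "tz": 0.7, "spin": 0},
  {"grip": 0, "tx": 0, "ty": 0, "tz": 0.75, "spin": 0},
  {"grip": 0, "tx": 0, "ty": 0, "tz": 0.8, "spin": 0},
  {"grip": 0, "tx": 0, "ty": 0, "tz": 0.8, "spin": 0},
  {"grip": 0, "tx": 0, "ty": 0, "tz": 0.8, "spin": 0},
])

```text
time_s: 9.7
position: [565.5, 108.8, 36.3]
tool_rot: [3.141, -0.001, 0.824]
wrist_force: [-0.7, 1.2, 5.1]
opening: -0.0
gripper_force: 2.8
```

Call:
play_rows([
  {"grip": 0, "tx": 0, "ty": 0, "tz": -0.5, "spin": 0},
  {"grip": 0, "tx": 0, "ty": 0, "tz": -1.2, "spin": 0},
  {"grip": 0, "tx": -0.5, "ty": 0, "tz": -1.4, "spin": 0},
  {"grip": 0, "tx": -1.5, "ty": 0, "tz": -1.4, "spin": 0},
  {"grip": 0, "tx": -2.5, "ty": 0, "tz": -1.4, "spin": 0},
  {"grip": 0, "tx": -3.5, "ty": 0, "tz": -1.4, "spin": 0},
  {"grip": 0, "tx": -4, "ty": 0, "tz": -1.4, "spin": 0},
  {"grip": 0, "tx": -4.17, "ty": 0, "tz": -1.4, "spin": 0},
  {"grip": 0, "tx": -4.17, "ty": 0, "tz": -1.2, "spin": 0},
  {"grip": 0, "tx": -4.17, "ty": 0, "tz": -1, "spin": 0},
  {"grip": 0, "tx": -4.17, "ty": 0, "tz": -0.8, "spin": 0},
  {"grip": 0, "tx": -4.17, "ty": 0, "tz": -0.8, "spin": 0},
])

```text
time_s: 10.7
position: [536.8, 78.2, 43.3]
tool_rot: [-3.141, 0.0, 0.825]
wrist_force: [-0.4, -0.9, 1.4]
opening: 0.1
gripper_force: 0.0
```

Call:
play_rows([
  {"grip": 0, "tx": 0, "ty": 0, "tz": 0.1, "spin": 0},
  {"grip": 0, "tx": 0, "ty": 0, "tz": 0.2, "spin": 0},
  {"grip": 0, "tx": 0, "ty": 0, "tz": 0.3, "spin": 0},
  {"grip": 0, "tx": 0, "ty": 0, "tz": 0.4, "spin": 0},
  {"grip": 0, "tx": 0, "ty": 0, "tz": 0.5, "spin": 0},
  {"grip": 0, "tx": 0, "ty": 0, "tz": 0.6, "spin": 0},
  {"grip": 0, "tx": 0, "ty": 0, "tz": 0.65, "spin": 0},
  {"grip": 0, "tx": 0, "ty": 0, "tz": 0.7, "spin": 0},
  {"grip": 0, "tx": 0, "ty": 0, "tz": 0.75, "spin": 0},
  {"grip": 0, "tx": 0, "ty": 0, "tz": 0.8, "spin": 0},
  {"grip": 0, "tx": 0, "ty": 0, "tz": 0.8, "spin": 0},
  {"grip": 0, "tx": 0, "ty": 0, "tz": 0.8, "spin": 0},
])

```text
time_s: 11.7
position: [537.1, 78.2, 36.3]
tool_rot: [3.141, -0.0, 0.824]
wrist_force: [-0.7, 0.8, 5.7]
opening: -0.4
gripper_force: 2.8
```

Call:
play_rows([
  {"grip": 0, "tx": 0, "ty": 0, "tz": -0.5, "spin": 0},
  {"grip": 0, "tx": 0, "ty": 0, "tz": -1.2, "spin": 0},
  {"grip": 0, "tx": -0.5, "ty": 0, "tz": -1.4, "spin": 0},
  {"grip": 0, "tx": -1.5, "ty": 0, "tz": -1.4, "spin": 0},
  {"grip": 0, "tx": -2.5, "ty": 0, "tz": -1.4, "spin": 0},
  {"grip": 0, "tx": -3.5, "ty": 0, "tz": -1.4, "spin": 0},
  {"grip": 0, "tx": -4, "ty": 0, "tz": -1.4, "spin": 0},
  {"grip": 0, "tx": -4.17, "ty": 0, "tz": -1.4, "spin": 0},
  {"grip": 0, "tx": -4.17, "ty": 0, "tz": -1.2, "spin": 0},
  {"grip": 0, "tx": -4.17, "ty": 0, "tz": -1, "spin": 0},
  {"grip": 0, "tx": -4.17, "ty": 0, "tz": -0.8, "spin": 0},
  {"grip": 0, "tx": -4.17, "ty": 0, "tz": -0.8, "spin": 0},
])

```text
time_s: 12.7
position: [508.5, 47.6, 43.3]
tool_rot: [-3.141, 0.0, 0.825]
wrist_force: [0.2, 0.5, 0.1]
opening: 0.4
gripper_force: 0.0
```

Call:
play_rows([
  {"grip": 0, "tx": 0, "ty": 0, "tz": 0.1, "spin": 0},
  {"grip": 0, "tx": 0, "ty": 0, "tz": 0.2, "spin": 0},
  {"grip": 0, "tx": 0, "ty": 0, "tz": 0.3, "spin": 0},
  {"grip": 0, "tx": 0, "ty": 0, "tz": 0.4, "spin": 0},
  {"grip": 0, "tx": 0, "ty": 0, "tz": 0.5, "spin": 0},
  {"grip": 0, "tx": 0, "ty": 0, "tz": 0.6, "spin": 0},
  {"grip": 0, "tx": 0, "ty": 0, "tz": 0.65, "spin": 0},
  {"grip": 0, "tx": 0, "ty": 0, "tz": 0.7, "spin": 0},
  {"grip": 0, "tx": 0, "ty": 0, "tz": 0.75, "spin": 0},
  {"grip": 0, "tx": 0, "ty": 0, "tz": 0.8, "spin": 0},
  {"grip": 0, "tx": 0, "ty": 0, "tz": 0.8, "spin": 0},
  {"grip": 0, "tx": 0, "ty": 0, "tz": 0.8, "spin": 0},
])

```text
time_s: 13.7
position: [508.8, 47.6, 36.2]
tool_rot: [3.141, -0.0, 0.824]
wrist_force: [-1.4, 1.1, 6.6]
opening: -0.3
gripper_force: 2.8
```

Call:
play_rows([
  {"grip": 0, "tx": 0, "ty": 0, "tz": -0.5, "spin": 0},
  {"grip": 0, "tx": 0, "ty": 0, "tz": -1.5, "spin": 0},
  {"grip": 0, "tx": 0, "ty": 0, "tz": -3, "spin": 0},
  {"grip": 0, "tx": -2, "ty": 0, "tz": -5, "spin": 0},
  {"grip": 0, "tx": -5, "ty": 0, "tz": -8, "spin": 0},
  {"grip": 0, "tx": -8, "ty": 2, "tz": -11, "spin": 0},
  {"grip": 0, "tx": -11, "ty": 5, "tz": -14, "spin": 0},
  {"grip": 0, "tx": -14, "ty": 8, "tz": -16, "spin": 0},
  {"grip": 0, "tx": -16, "ty": 11, "tz": -18, "spin": 0},
  {"grip": 0, "tx": -18, "ty": 14, "tz": -18, "spin": 0},
  {"grip": 0, "tx": -19, "ty": 16, "tz": -18, "spin": 0},
  {"grip": 0, "tx": -19, "ty": 16, "tz": -18, "spin": 0},
])

```text
time_s: 14.7
position: [499.6, -207.5, 218.6]
tool_rot: [3.132, 0.0, 0.82]
wrist_force: [0.3, 0.7, 0.0]
opening: -0.2
gripper_force: 0.0
```

```bash
cat > chk.py <<'E'
from station import arm
from fit import *
import cv2
a=[];N={}
for n,(x0,y0,w,h) in dict(top=(170,78,190,190),side=(190,165,130,110)).items():
    p,d=arm.snapshot(n);N[n]=d; a.append(cv2.resize(p[y0:y0+h,x0:x0+w,::-1],(400,400),interpolation=cv2.INTER_CUBIC))
    c=C[n]
    def hz(d,uv):
        u,v=np.round(uv).astype(int);z=np.median(d[v-1:v+2,u-1:u+2]);return (c["R"].T@(z*np.linalg.solve(c["mtx"],[u,v,1])-c["t"]))[2]
    d0=np.load(n+"0.npz")["d"]
    for D in(d0,d):print(n,[round(hz(D,u),1) for u in P[n][:12]])
cv2.imwrite("pics/end.png",np.hstack(a));print(arm.get_obs()["time_s"],arm.get_obs()["position"])
E
python3 chk.py
```

```text
top [np.float64(37.4), np.float64(37.1), np.float64(38.2), np.float64(38.7), np.float64(38.6), np.float64(37.0), np.float64(37.6), np.float64(42.0), np.float64(42.9), np.float64(42.8), np.float64(41.7), np.float64(42.1)]
top [np.float64(36.4), np.float64(36.6), np.float64(37.5), np.float64(37.3), np.float64(39.9), np.float64(37.0), np.float64(37.3), np.float64(37.4), np.float64(37.7), np.float64(38.6), np.float64(36.4), np.float64(38.2)]
side [np.float64(36.4), np.float64(36.5), np.float64(36.5), np.float64(38.2), np.float64(38.3), np.float64(36.1), np.float64(35.7), np.float64(41.1), np.float64(41.8), np.float64(40.3), np.float64(40.7), np.float64(39.1)]
side [np.float64(37.2), np.float64(36.2), np.float64(37.2), np.float64(38.0), np.float64(36.8), np.float64(36.8), np.float64(36.1), np.float64(38.3), np.float64(37.7), np.float64(37.0), np.float64(38.6), np.float64(37.9)]
14.8 [ 496.78340297 -202.03840309  216.21140703]
```

View pics/end.png

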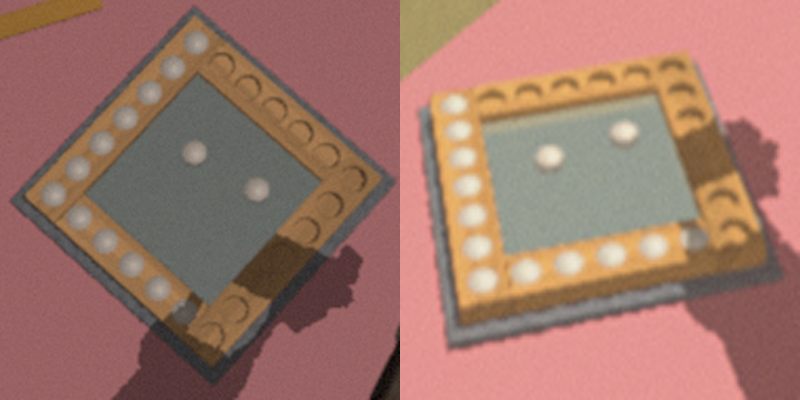

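The five discs now measure about 38 mm high in both views, level with the finished side. The spares have not moved, and the arm is clear.

```bash
python3 -c "
from station import arm
print(arm.finish_job())"
```

```text
the job is handed in; nothing more can be done
None
```

I pressed all five discs home in order, 1 to 5, with about 6 N each, lifting the closed fingertip between discs rather than sliding it; they now sit level with the finished side, and the job is handed in.

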